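# Fit the drive collar on the shaft's flat and hold it there

## Task

Get the belt drive on the packing bench ready for its set screw: first stand the toppled collar upright on the bench, then feel for the flat of the drive shaft with the fingers and, pinching the shaft with a finger on that flat, turn it until the flat faces the way the yellow arrow points. Then slip the collar down over the shaft with its screw on the arrow's side, and draw it against the arrow's direction so that the screw's nose bears on the flat, its lower rim level with the red band on the shaft and clear of the housing. Finish while still gripping it so, hanging in your fingers for a colleague to tighten; leave the jar, carton, screwdriver and mug where they are.

Things in the scene. Friction and masses are not known exactly. Their poses are not given: they have to be found in the camera images.
- collar_mid (a point): Centre of the collar: loose aluminium sleeve, 56 mm long, 40 x 40 mm across with 7 mm chamfered edges (flat sides 26 mm wide), 0.16 kg, bore 23 mm right through along its own x axis; own +z points to its set-screw side. Starts lying screw side up, its x axis level and within 0.45 rad of the robot's left-right direction. Either end may be up when it stands.
- collar_screw (a point): Centre of the set screw's head: orange 12 mm disc, flush in the collar's side half-way along, 20 mm from collar_mid along the collar's own +z. Inside, the screw's nose (6 mm wide, 8 mm along the bore) stands into the bore to 7.5 mm from its axis, so the collar passes down the shaft only with the flat facing the screw within about 0.3 rad.
- drive: Fixed grey drive housing, 90 x 80 mm and 40 mm high, on a 120 x 100 x 8 mm foot plate. Origin under the shaft's axis at bench level; own +x is the way the yellow arrow on its top points, z up. The shaft stands upright on this axis, from the housing's top (40 mm up) to 115 mm up.
- shaft_top (a point): Centre of the shaft's upper end, on its axis, 115 mm above the bench: steel, 20 mm in diameter, with one flat along its whole length. Its last 3 mm are chamfered. A red band runs round it from 8 to 16 mm above the housing's top (48 to 56 mm above the bench).
- shaft (a joint): Turn of the shaft in the drive housing, rad, counter-clockwise from above positive; 0 = the flat faces along the yellow arrow. It starts between 0.5 and 1.3, stays where it is left (friction about 0.06 N m) and turns from -1.8 to 1.8.
- flat_face (a point): The shaft's flat (its solid: shaft_c1): a blue face 16 mm wide, 72 mm high from the housing's top upwards, 6 mm from the shaft's axis, so the shaft is 16 mm thick across the flat and 20 mm elsewhere. Origin at the lower edge of the face, in its middle (40 mm above the bench); own +x is the way the flat faces.
- jar: Jar with a black lid, 56 mm wide, 65 mm high, loose; leave it. Origin under its centre.
- carton: Black and green carton, 90 x 65 x 45 mm, loose; leave it. Origin under its centre.
- screwdriver: Red-handled screwdriver, 170 mm, loose; leave it. Lies along its own x.
- mug: White mug, 74 mm wide, 85 mm high, loose; leave it. Origin under its centre.
- bin: Fixed cardboard bin with small boxes, 120 x 100 mm, 80 mm high. Origin under its centre. It and the drive swap sides (left or right of the collar).

How it is judged (in metres and radians):
On the way, in this order (a step that is already met when the one before it is completed fails the run):
1. the collar stands upright on the bench ((angle between collar_mid's own x axis and vertical below 0.12 rad or angle between collar_mid's own x axis and vertical above 3.02 rad) and height (world z) of collar_mid below 0.033 m), for 0.2 s.
2. a finger presses on the shaft's flat while the flat faces the arrow's way, within 0.15 rad (contact force between the fingers and shaft_c1 above 1 N and value of joint shaft between -0.15 and 0.15 rad), for 0.2 s.
At the end, for the whole second after the job is handed in: Fingers grip the collar (over 2 N); it is upright round the shaft (axes within 6 mm), lower rim 44.5 to 59.5 mm above the bench, screw on the arrow's side (within 7.5 mm of its line), nose pressing on the flat (over 0.7 N), flat facing the arrow's way within 0.25 rad, at rest (value of joint shaft between -0.25 and 0.25 rad and (angle between collar_mid's own x axis and vertical below 0.12 rad or angle between collar_mid's own x axis and vertical above 3.02 rad) and horizontal distance between collar_mid and drive below 0.006 m and height (world z) of collar_mid between 0.0725 and 0.0875 m and x of collar_screw in the frame of drive above 0.013 m and y of collar_screw in the frame of drive between -0.0075 and 0.0075 m and contact force between the fingers and collar above 2 N and contact force between collar and shaft_c1 above 0.7 N and linear speed of collar below 0.03 m/s); the arm keeps its last pose, push and grip.
It fails at once if the jar, carton, screwdriver or mug is moved by more than 30 mm (distance of any of jar, carton, screwdriver, mug from where it was at the start of the episode above 0.03 m).
It also fails if it takes over 70 s, if anything falls off the work surface, if the arm or the gripper's body presses on something with over 40 N, if the wrist force passes 120 N, or if a joint passes its speed limit or range.

## Robot

A 7-joint arm with a two-finger parallel gripper is mounted at the origin on the work surface. World frame = base frame: x ahead of the robot, y to its left, z up, the work surface at z = 0. Lengths are in mm, angles in rad, forces in N, time in s.
With the tool pointing down it reaches from about 400 to 875 mm from the base axis. Payload 19.3 kg.
Tool frame: the origin (TCP) lies midway between the tips of the shut fingers; the grasp point (between the pads) lies 19 mm behind it; z points along the fingers, y is the line along which they close (so a half turn about z gives the same grasp; the last joint's range is limited). The gripper opens to 85 mm and grips with 20 to 120 N. Pads are 22 mm wide; open, the fingers measure 114 mm over their backs; the gripper's body (76 mm by 85 mm) begins 54 mm behind the grasp point. The pads swing forward as they close: fully open they stand 13 mm farther back than shut.
Start: joints at [1.114, 0.521, -0.036, 1.599, 0.021, 1.021, -0.113], TCP at [235.739, -578.828, 231.291] pointing down, gripper open.
Joint ranges: [-2.91, 2.91], [-0.3, 2.13], [-1.5, 1.42], [0.17, 2.43], [-1.26, 4.41], [0.16, 1.93], [-2.52, 2.52]. Speed limits (rad/s): [1.89, 1.89, 2.39, 2.39, 3.01, 3.01, 3.01].

## Interface

Orientations are given as a unit quaternion [x, y, z, w].
In Python, from workcell import arm, imaging gives the robot as it stands.
- The arm moves only by the tool jog_arm, never from a script. Its argument "rows" is one flat list of numbers, 7 for each row, row after row: the shift along the tool's x, y, z in units of 25 mm (1.0 is 25 mm), then the turn, a rotation vector about the tool's x, y, z in units of 5 degrees (1.0 is 5 degrees), then the finger opening in mm, from 0 to 85.4. A call has 1 to 10 rows; each row shifts and turns the commanded pose from where the row before left it, along the tool's axes as they then stand; what a row does not reach is not made up. A row lasts 1/8 s, in which the tool goes at most 62.5 mm and 10.7 degrees, less where a joint would pass 70% of its speed; a pose out of reach is approached as far as the arm can. A call is refused whole if a number of a shift passes 1 or a number of a turn 1, either way. A call with a gripper value outside its range is refused whole. The fingers move at their own pace and stop on an object; "squeeze" is the grip in N (left out, the last holds). Time passes only in rows, so rows that do not move let the fingers close. It gives the time, the measured TCP pose, the force, the opening and the grip force at its end, in the units of the state.
- arm.read_state(): the state, without advancing time (a new reading comes with each control period).
- imaging.read_camera(name): name is "side" or "top" or "wrist"; returns a dict with "image" (384x512x3 uint8, red, green, blue), "intrinsics" (3x3 intrinsics, pixels), "world_to_cam" (4x4, takes a point from world to camera coordinates); the wrist camera has in their place "mount" (4x4, takes a point from camera to tool coordinates, whose origin is the TCP and whose axes are the flange's). Camera axes: x right, y up, looking along -z (the intrinsics and any distortion apply to the point x, -y, -z); pixel columns grow to the right and rows downward; lengths in mm; the calibration is good to about 2 mm. A picture is of the moment at which its call begins: read the wrist's pose just before it. There is no depth.
- arm.close_job(): hands the job in; it is judged then, once.
The state is a dict: "t": time; "joints": joint angles; "dq": joint speeds; "tau": joint torques, N m; "ee_pos": TCP position; "tool_rot": TCP orientation; "contact_force": force on the tool from outside, world axes, zero at the start; "ft_torque": the same for the moment, N m; "grip_width": finger opening in mm; "finger_force": force on a finger pad.
Only numpy, scipy, OpenCV 4.12 (cv2) and the standard library are available. Lean on these libraries where they do the work, as an engineer would, in place of code of your own. Each camera call takes 0.05 s, during which the arm holds its last target. There are 200 camera calls.

## Working session

There is one attempt and no reset: what is moved stays moved. The work goes in short steps, Python scripts to look and compute and a tool call to move; the robot and the scene stay as the last step left them, time stands still between calls to the robot, and variables do not carry over. Pictures are saved under pics/ and viewed, at most 10 in all, crops included, and the job is handed in when it is done.

Besides the shell and the picture viewer there is one more tool, called by a JSON object that holds its "fn" and its "kwargs". jog_arm: Moves the arm, as the interface text tells. Its arguments: {"type":"object","properties":{"rows":{"type":"array","items":{"type":"number"}},"squeeze":{"type":"number"}},"required":["rows"]}

```bash
mkdir -p pics; cat > h.py <<'E'
import numpy as np, cv2
from workcell import arm, imaging
from scipy.spatial.transform import Rotation as R
def snap(n,f=None):
    c=imaging.read_camera(n); 
    if f: cv2.imwrite(f'pics/{f}.png',c['image'][:,:,::-1])
    return c
def ray(c,u,v,z,st=None):
    "world point at height z seen at pixel"
    K=np.array(c['intrinsics']); d=np.linalg.inv(K)@[u,v,1]; d=np.array([d[0],-d[1],-d[2]])
    if 'world_to_cam' in c: T=np.linalg.inv(c['world_to_cam'])
    else:
        B=np.eye(4);B[:3,:3]=R.from_quat(st['tool_rot']).as_matrix();B[:3,3]=st['ee_pos'];T=B@np.array(c['mount'])
    o=T[:3,3]; w=T[:3,:3]@d
    return o+w*(z-o[2])/w[2]
E
python3 - <<'E'
from h import *
s=arm.read_state(); print(s)
a=snap('top','top1'); b=snap('side','side1')
for c in (a,b): print({k:np.round(v,3).tolist() for k,v in c.items() if k!='image'})
im=np.hstack([a['image'],b['image']])
E
```

```text
{'t': 0.0, 'joints': array([ 1.11380305,  0.52201359, -0.03631307,  1.60003687,  0.02120281,
        1.02110124, -0.11278917]), 'dq': array([-7.35953791e-04,  8.19472565e-04, -2.16325884e-04,  9.25602878e-04,
       -4.63796808e-04, -8.16108799e-04, -3.13891774e-05]), 'tau': array([-2.20046513e-04, -9.27111769e+01,  1.98063187e+00, -3.69933450e+01,
        1.79886434e-02,  8.05425108e-03,  5.67776840e-05]), 'ee_pos': array([ 235.58391236, -578.51509427,  230.71582411]), 'tool_rot': array([ 9.81357837e-01,  1.92188580e-01, -1.58835727e-04, -5.65097848e-04]), 'contact_force': array([-0.2736446 ,  0.43099357, -0.61193916]), 'ft_torque': array([-0.0195207 , -0.0031979 , -0.05341125]), 'finger_force': 0.0, 'grip_width': 85.67809483411851}
{'intrinsics': [[402.158, 0.0, 248.801], [0.0, 402.158, 188.711], [0.0, 0.0, 1.0]], 'world_to_cam': [[0.088, -0.996, -0.001, -67.418], [0.975, 0.086, 0.203, -567.422], [-0.203, -0.019, 0.979, -1027.073], [0.0, 0.0, 0.0, 1.0]]}
{'intrinsics': [[388.161, 0.0, 258.878], [0.0, 388.161, 191.89], [0.0, 0.0, 1.0]], 'world_to_cam': [[-0.925, -0.38, -0.01, 498.765], [0.216, -0.545, 0.81, -213.548], [-0.313, 0.747, 0.587, -1125.292], [0.0, 0.0, 0.0, 1.0]]}
```

View pics/top1.png

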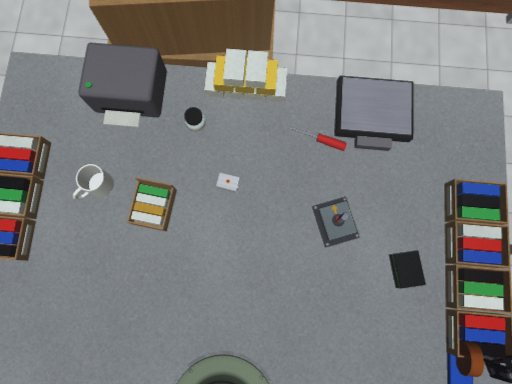

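View pics/side1.png

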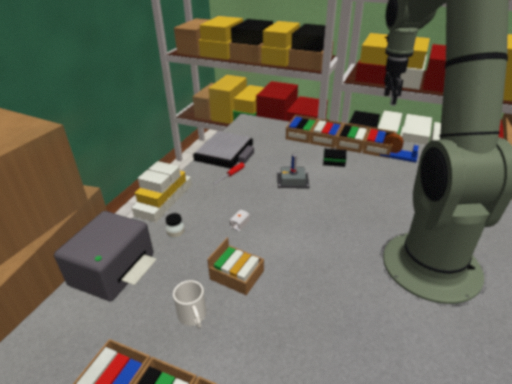

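Top view: the collar is at (228,181) with its orange screw up. The drive is at (336,221), its arrow pointing roughly up-image. The screwdriver is at (320,140), the carton at (407,269) and the bin at (152,205). Next: measure these and a zoomed crop.

```bash
python3 - <<'E'
from h import *
s=arm.read_state()
c=snap('top'); im=c['image']
for n,u,v,z in [('screw',228,181,40),('shaft foot',337,222,40),('carton',407,269,45),('bin',152,205,80),('jar',194,118,65),('mug',90,178,85),('driver',330,142,10)]: print(n,ray(c,u,v,z).round(0))
w=snap('wrist'); print(w['mount'].round(3).tolist(), w['intrinsics'].round(1).tolist())
a=cv2.resize(im[190:254,304:368],(480,480),interpolation=cv2.INTER_CUBIC)
b=cv2.resize(im[165:197,212:244],(320,320),interpolation=cv2.INTER_CUBIC)
o=np.zeros((480,800,3),np.uint8);o[:,:480]=a;o[:320,480:]=b
cv2.imwrite('pics/crop1.png',o[:,:,::-1])
hs=cv2.cvtColor(im,cv2.COLOR_RGB2HSV)
m=(im[165:197,212:244].min(2)>150).astype(np.uint8)
p=np.argwhere(m)[:,::-1]+[212,165]
print(cv2.minAreaRect(p.astype(np.float32)))
E
```

```text
screw [592.  42.  40.]
shaft foot [ 504. -262.   40.]
carton [ 396. -449.   45.]
bin [501. 231.  80.]
jar [757. 152.  65.]
mug [558. 403.  85.]
driver [ 739. -238.   10.]
[[-0.0, 0.956, 0.292, 74.782], [1.0, 0.0, 0.0, -0.326], [0.0, 0.292, -0.956, -141.887], [0.0, 0.0, 0.0, 1.0]] [[273.0, 0.0, 256.1], [0.0, 273.0, 191.7], [0.0, 0.0, 1.0]]
((227.55885314941406, 181.26470947265625), (21.10059928894043, 13.824528694152832), 14.03624439239502)
```

View pics/crop1.png

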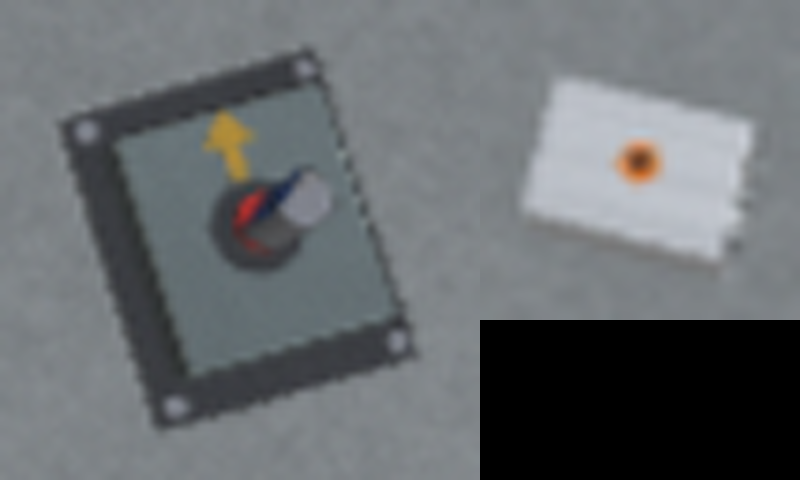

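The crop shows the flat's blue face left and ahead of the shaft, turned CCW from the arrow, which points up and slightly left. The collar is rotated by about 14°. I'll fit both poses.

```bash
cat >> h.py <<'E'
def yawpose(yaw_y):
    "tool down, tool y at world yaw (deg)"
    a=np.radians(yaw_y); y=np.array([np.cos(a),np.sin(a),0]); z=np.array([0,0,-1.]); x=np.cross(y,z)
    return R.from_matrix(np.c_[x,y,z])
def go(pos,rot,st=None):
    "turn first (units 5deg), then shift in turned tool axes (units 25 mm)"
    st=st or arm.read_state(); r0=R.from_quat(st['tool_rot'])
    rv=(r0.inv()*rot).as_rotvec(degrees=True)/5
    d=np.array(pos)-st['ee_pos']
    print('turn',rv.round(2),'shift after turn',(rot.inv().apply(d)/25).round(2),'shift if before',(r0.inv().apply(d)/25).round(2))
E
python3 - <<'E'
from h import *
c=snap('top')
P=np.array([ray(c,304+u/7.5,190+v/7.5,10)[:2] for u,v in [(87,132),(306,68),(397,341),(175,406)]])
print(P.round(1),'centre',P.mean(0))
for i,j in [(0,1),(1,2),(3,2),(0,3)]: 
    d=P[j]-P[i]; print(np.linalg.norm(d),np.degrees(np.arctan2(d[1],d[0])))
for u,v in [(238,180),(225,112)]: print('arrow',ray(c,304+u/7.5,190+v/7.5,40))
a=np.radians(14.04)
q=[ray(c,227.56+s*10*np.cos(a),181.26+s*10*np.sin(a),38)[:2] for s in (-1,1)]
d=q[0]-q[1]; print('collar ctr',ray(c,227.56,181.26,38),'axis deg',np.degrees(np.arctan2(d[1],d[0])))
ax=np.degrees(np.arctan2(d[1],d[0]))
for y in (ax-90,ax+90): print(y); go([592,42,200],yawpose(y))
E
```

```text
[[ 543.8 -207.1]
 [ 575.2 -287.4]
 [ 476.2 -324.7]
 [ 445.4 -244.6]] centre [ 510.12397325 -265.95950791]
86.19522152580414 -68.65767007640405
105.75307314411906 -159.35146397248013
85.7802590950156 -68.93001446770666
105.3411299801763 -159.12793730409757
arrow [ 525.84209867 -257.82078657   40.        ]
arrow [ 550.3084749  -252.02812888   40.        ]
collar ctr [591.1448439   43.24497115  38.        ] axis deg 80.67940177974651
-9.320598220253487
turn [ -0.   -0.  -11.7] shift after turn [26.81 10.04  1.24] shift if before [ 22.56 -17.62   1.25]
170.6794017797465
turn [-0.00e+00  1.00e-02  2.43e+01] shift after turn [-26.81 -10.04   1.24] shift if before [ 22.56 -17.62   1.25]
```

{"fn": "jog_arm", "kwargs": {"rows": [0.85, -0.5, 0.05, 0, 0, -1, 85, 0.85, -0.5, 0.05, 0, 0, -1, 85, 0.85, -0.5, 0.05, 0, 0, -1, 85, 0.85, -0.5, 0.05, 0, 0, -1, 85, 1, -0.18, 0.05, 0, 0, -1, 85, 1, -0.18, 0.05, 0, 0, -1, 85, 1, -0.18, 0.05, 0, 0, -1, 85, 1, -0.18, 0.05, 0, 0, -1, 85, 0.97, 0.15, 0.05, 0, 0, -1, 85, 0.97, 0.15, 0.05, 0, 0, -1, 85]}}

```text
t: 1.5
ee_pos: [363.9, -364.4, 218.8]
tool_rot: [0.806, 0.591, 0.0, 0.0]
contact_force: [-0.2, -0.4, 0.3]
grip_width: 85.1
finger_force: 0.0
```

{"fn": "jog_arm", "kwargs": {"rows": [0.97, 0.15, 0.05, 0, 0, -1, 85, 0.97, 0.3, 0.05, 0, 0, -0.7, 85, 0.97, 0.35, 0, 0, 0, 0, 85, 0.97, 0.35, 0, 0, 0, 0, 85, 0.97, 0.35, 0, 0, 0, 0, 85, 0.97, 0.35, 0, 0, 0, 0, 85, 0.97, 0.35, 0, 0, 0, 0, 85]}}

```text
t: 2.38
ee_pos: [450.1, -207.6, 216.3]
tool_rot: [0.762, 0.648, 0.0, 0.0]
contact_force: [0.9, 0.1, -0.0]
grip_width: 85.0
finger_force: 0.0
```

```bash
python3 - <<'E'
from h import *
s=arm.read_state(); print(s['t'],s['ee_pos'],s['joints'].round(2))
go([592,42,200],yawpose(-9.3))
E
```

```text
2.375 [ 450.0667106  -207.62756894  216.27384807] [ 0.63  0.36 -0.4   1.93  0.18  0.88 -0.02]
turn [0.   0.   0.01] shift after turn [10.77  3.99  0.65] shift if before [10.77  4.    0.65]
```

{"fn": "jog_arm", "kwargs": {"rows": [1, 0.37, 0.1, 0, 0, 0, 85, 1, 0.37, 0.1, 0, 0, 0, 85, 1, 0.37, 0.1, 0, 0, 0, 85, 1, 0.37, 0.1, 0, 0, 0, 85, 1, 0.37, 0.1, 0, 0, 0, 85, 1, 0.37, 0.1, 0, 0, 0, 85, 1, 0.37, 0, 0, 0, 0, 85, 1, 0.37, 0, 0, 0, 0, 85, 1, 0.37, 0, 0, 0, 0, 85, 1, 0.37, 0, 0, 0, 0, 85]}}

```text
t: 3.62
ee_pos: [581.5, 24.2, 201.2]
tool_rot: [0.762, 0.648, -0.0, -0.0]
contact_force: [0.3, -0.3, 0.2]
grip_width: 84.6
finger_force: 0.0
```

{"fn": "jog_arm", "kwargs": {"rows": [0.77, 0.3, 0, 0, 0, 0, 85, 0, 0, 0, 0, 0, 0, 85]}}

```text
t: 3.88
ee_pos: [592.1, 42.2, 201.1]
tool_rot: [0.761, 0.648, 0.0, -0.0]
contact_force: [-1.0, 0.4, 0.5]
grip_width: 84.9
finger_force: 0.0
```

```bash
cat >> h.py <<'E'
def orange(c,st,z,rgb=None):
    h=cv2.cvtColor(c['image'],cv2.COLOR_RGB2HSV)
    m=cv2.inRange(h,(5,150,120),(20,255,255)); n,l,s,ce=cv2.connectedComponentsWithStats(m)
    o=[]
    for i in range(1,n):
        if s[i,4]>30: o.append((s[i].tolist(),ce[i].round(1),ray(c,*ce[i],z,st).round(1)))
    return o
E
python3 - <<'E'
from h import *
s=arm.read_state(); print(s['t'],s['ee_pos'],s['joints'].round(2))
c=snap('wrist','w1')
print(orange(c,s,40))
E
```

```text
3.875 [592.10185727  42.20518419 201.10096364] [ 0.13  0.53 -0.43  1.7   0.26  0.96 -0.56]
[([251, 172, 10, 9, 56], array([255.6, 176. ]), array([591.7,  43.5,  40. ]))]
```

View pics/w1.png

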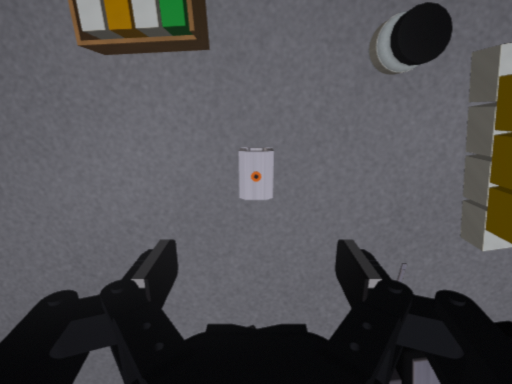

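The wrist view shows the collar at (256,176), its axis aligned with the image vertical. The bin is at the top, the jar at the upper right. I'll lean the tool by 50° at height.

{"fn": "jog_arm", "kwargs": {"rows": [0, 0, 0, 0, 1, 0, 85, 0, 0, 0, 0, 1, 0, 85, 0, 0, 0, 0, 1, 0, 85, 0, 0, 0, 0, 1, 0, 85, 0, 0, 0, 0, 1, 0, 85, 0, 0, 0, 0, 1, 0, 85, 0, 0, 0, 0, 1, 0, 85, 0, 0, 0, 0, 1, 0, 85, 0, 0, 0, 0, 1, 0, 85, 0, 0, 0, 0, 1, 0, 85]}}

```text
t: 5.18
ee_pos: [591.6, 39.1, 201.2]
tool_rot: [0.691, 0.586, 0.323, -0.274]
contact_force: [-1.0, -0.4, 0.2]
grip_width: 84.8
finger_force: 0.0
```

```bash
python3 - <<'E'
from h import *
s=arm.read_state(); print(s['t'],s['ee_pos'],s['joints'].round(2))
r=yawpose(-9.3)*R.from_rotvec([0,50,0],degrees=True)
zd=r.apply([0,0,1]); print(zd)
p=np.array([591.7,43.5,24])+24*zd
go(p,r); go(p-80*zd,r)
E
```

```text
5.175 [591.60505931  39.06861289 201.21747281] [ 0.87  0.84 -0.93  1.78 -0.34  0.79  0.22]
[ 0.12379571  0.75597534 -0.64278761]
turn [ 0.02 -0.02 -0.01] shift after turn [-5.32 -0.02  5.65] shift if before [-5.33 -0.03  5.64]
turn [ 0.02 -0.02 -0.01] shift after turn [-5.32 -0.02  2.45] shift if before [-5.32 -0.02  2.44]
```

{"fn": "jog_arm", "kwargs": {"rows": [-1, 0, 0.45, 0, 0, 0, 85, -1, 0, 0.45, 0, 0, 0, 85, -1, 0, 0.45, 0, 0, 0, 85, -1, 0, 0.45, 0, 0, 0, 85, -1, 0, 0.45, 0, 0, 0, 70, -0.32, 0, 0.6, 0, 0, 0, 60, 0, 0, 0.8, 0, 0, 0, 60, 0, 0, 0.8, 0, 0, 0, 60, 0, 0, 0.6, 0, 0, 0, 60, 0, 0, 0.5, 0, 0, 0, 60]}}

```text
t: 6.42
ee_pos: [595.3, 61.6, 9.9]
tool_rot: [0.691, 0.587, 0.322, -0.274]
contact_force: [-0.5, -0.3, -0.2]
grip_width: 59.8
finger_force: 0.0
```

```bash
python3 - <<'E'
from h import *
s=arm.read_state(); print(s['t'],s['ee_pos'],s['contact_force'])
r=yawpose(-9.3)*R.from_rotvec([0,50,0],degrees=True)
zd=r.apply([0,0,1]); go(np.array([591.7,43.5,24])+24*zd,r)
c=snap('wrist','w2')
E
```

```text
6.425 [595.300143    61.59490868   9.85209722] [-0.51156879 -0.3088209  -0.15330386]
turn [ 0. -0. -0.] shift after turn [-0.04 -0.03  0.03] shift if before [-0.04 -0.03  0.03]
```

View pics/w2.png

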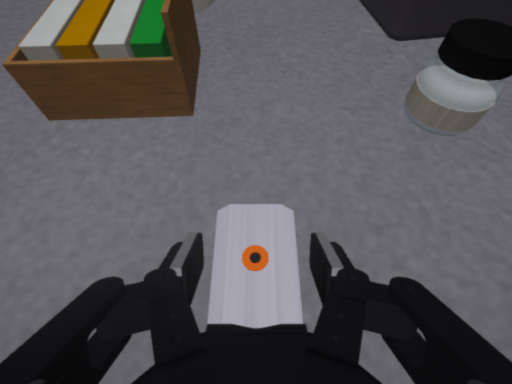

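The collar sits centred between the fingers, its screw at (255,258). Closing, then lifting and turning.

{"fn": "jog_arm", "kwargs": {"rows": [0, 0, 0, 0, 0, 0, 30, 0, 0, 0, 0, 0, 0, 30, 0, 0, 0, 0, 0, 0, 30, 0, 0, 0, 0, 0, 0, 30, 0, 0, 0, 0, 0, 0, 30], "squeeze": 60}}

```text
t: 7.1
ee_pos: [595.4, 60.5, 10.4]
tool_rot: [0.691, 0.586, 0.322, -0.273]
contact_force: [0.1, -2.2, 3.2]
grip_width: 39.3
finger_force: 60.2
```

{"fn": "jog_arm", "kwargs": {"rows": [0.5, 0, -0.42, 0, 0, 0, 30, 0.8, 0, -0.7, 0, 0, 0, 30, 0.8, 0, -0.7, 0, -1, 0, 30, 0.5, 0, -0.7, 0, -1, 0, 30, 0, 0, -0.8, 0, -1, 0, 30, 0, 0, 0, 0, -1, 0, 30, 0, 0, 0, 0, -1, 0, 30, 0, 0, 0, 0, -1, 0, 30, 0, 0, 0, 0, -1, 0, 30, 0, 0, 0, 0, -1, 0, 30]}}

```text
t: 8.35
ee_pos: [592.1, 44.0, 117.5]
tool_rot: [0.76, 0.645, 0.066, -0.055]
contact_force: [-1.3, 0.4, -2.3]
grip_width: 39.5
finger_force: 60.3
```

{"fn": "jog_arm", "kwargs": {"rows": [-0.5, 0, 0, 0, -1, 0, 30, -0.5, 0, 0, 0, -1, 0, 30, -0.5, 0, 0, 0, -1, 0, 30, -0.5, 0, 0, 0, -1, 0, 30, -0.5, 0, 0, 0, -1, 0, 30, -0.5, 0, 0, 0, -1, 0, 30, -0.5, 0, 0, 0, -1, 0, 30, 0, 0, 0, 0, -1, 0, 30, 0, 0, 0, 0, -1, 0, 30, 0, 0, 0, 0, -1, 0, 30]}}

```text
t: 9.6
ee_pos: [578.2, -40.4, 124.5]
tool_rot: [0.716, 0.608, -0.261, 0.222]
contact_force: [0.1, 1.0, -1.3]
grip_width: 39.4
finger_force: 60.4
```

```bash
python3 - <<'E'
from h import *
s=arm.read_state(); print(s['t'],s['ee_pos'],s['joints'].round(2),s['grip_width'],s['finger_force'])
r=yawpose(-9.3)*R.from_rotvec([0,-40,0],degrees=True)
go([585,0,60],r)
c=snap('wrist','w3');c2=snap('side')
o=np.zeros((384,800,3),np.uint8);o[:,:400]=c['image'][:,56:456]; o[:,400:]=cv2.resize(c2['image'][130:330,140:340],(400,384))
cv2.imwrite('pics/w3.png',o[:,:,::-1])
E
```

```text
9.6 [578.21364475 -40.35280209 124.45033729] [-0.44  0.77  0.12  1.7   0.58  1.12 -0.88] 39.42557872030658 60.395865163369905
turn [ 0.    0.01 -0.01] shift after turn [2.91 0.01 0.92] shift if before [2.91 0.   0.92]
```

View pics/w3.png

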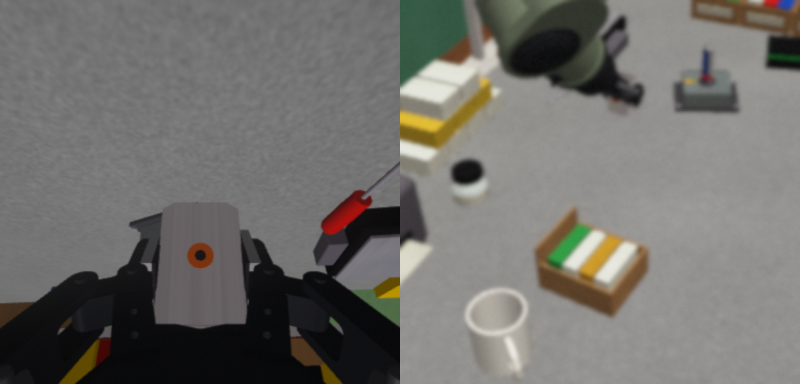

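The collar is held firmly, screw visible at (200,255). It is clear of the bin and jar. Lowering it to stand.

{"fn": "jog_arm", "kwargs": {"rows": [0.55, 0, 0.66, 0, 0, 0, 30, 0.55, 0, 0.66, 0, 0, 0, 30, 0.55, 0, 0.66, 0, 0, 0, 30, 0.55, 0, 0.66, 0, 0, 0, 30, 0.35, 0, 0.42, 0, 0, 0, 30, 0.2, 0, 0.22, 0, 0, 0, 30, 0.08, 0, 0.1, 0, 0, 0, 30, 0, 0, 0, 0, 0, 0, 30]}}

```text
t: 10.7
ee_pos: [578.6, -41.3, 13.8]
tool_rot: [0.716, 0.608, -0.261, 0.221]
contact_force: [-0.6, 0.2, -1.8]
grip_width: 39.3
finger_force: 60.5
```

{"fn": "jog_arm", "kwargs": {"rows": [0.03, 0, 0.035, 0, 0, 0, 30, 0.03, 0, 0.035, 0, 0, 0, 30, 0.03, 0, 0.035, 0, 0, 0, 30, 0.03, 0, 0.035, 0, 0, 0, 30]}}

```text
t: 11.2
ee_pos: [578.5, -41.3, 9.9]
tool_rot: [0.716, 0.608, -0.261, 0.222]
contact_force: [-7.1, 8.9, 28.3]
grip_width: 39.5
finger_force: 63.5
```

{"fn": "jog_arm", "kwargs": {"rows": [-0.01, 0, -0.02, 0, 0, 0, 42, 0, 0, 0, 0, 0, 0, 55, 0, 0, 0, 0, 0, 0, 65, 0, 0, -0.5, 0, 0, 0, 65, 0, 0, -1, 0, 0, 0, 70, 0, 0, -1, 0, 1, 0, 70, 0, 0, -1, 0, 1, 0, 70, 0, 0, -1, 0, 1, 0, 70, 0, 0, 0, 0, 1, 0, 70, 0, 0, 0, 0, 1, 0, 70]}}

```text
t: 12.45
ee_pos: [589.7, 25.7, 100.7]
tool_rot: [0.756, 0.642, -0.098, 0.084]
contact_force: [1.0, -0.4, -0.7]
grip_width: 69.8
finger_force: 0.0
```

{"fn": "jog_arm", "kwargs": {"rows": [0, 0, 0, 0, 1, 0, 70, 0, 0, 0, 0, 1, 0, 70, 0, 0, 0, 0, 1, 0, 70, 0, 0, 0, 0, 0, 0, 70]}}

```text
t: 12.95
ee_pos: [589.4, 23.2, 100.2]
tool_rot: [0.763, 0.646, -0.0, 0.0]
contact_force: [0.2, 0.2, 0.4]
grip_width: 70.5
finger_force: 0.0
```

```bash
python3 - <<'E'
from h import *
s=arm.read_state(); print(s['t'],s['ee_pos'],s['joints'].round(2),s['grip_width'])
a=snap('top');b=snap('side');w=snap('wrist')
from h import cv2
def px(c,p):
    q=c['world_to_cam']@np.r_[p,1]; q=q[:3]; k=c['intrinsics']@[q[0],-q[1],-q[2]]; return (k[:2]/k[2])
print(px(a,[588,-30,56]),px(b,[588,-30,28]),px(b,[510,-266,80]),px(a,[510,-266,40]))
ua,ub,ud=[x.astype(int) for x in(px(a,[588,-30,28]),px(b,[588,-30,28]),px(b,[510,-266,80]))]
def cr(c,u,n,z): return cv2.resize(c['image'][u[1]-n:u[1]+n,u[0]-n:u[0]+n],(z,z),interpolation=cv2.INTER_CUBIC)
o=np.zeros((600,800,3),np.uint8)
o[:384,:512]=w['image']; o[:288,512:]=cr(a,ua,20,288); o[312:,512:]=cr(b,ub,25,288)
cv2.imwrite('pics/s4.png',o[:,:,::-1])
E
```

```text
12.95 [589.40658245  23.18865494 100.17340929] [ 0.02  0.64 -0.22  1.79  0.2   0.73 -0.48] 70.48106117683457
[253.96767474 183.22072364] [248.89418785 205.90083446] [293.34621634 163.12097789] [338.50445129 220.05876815]
```

View pics/s4.png

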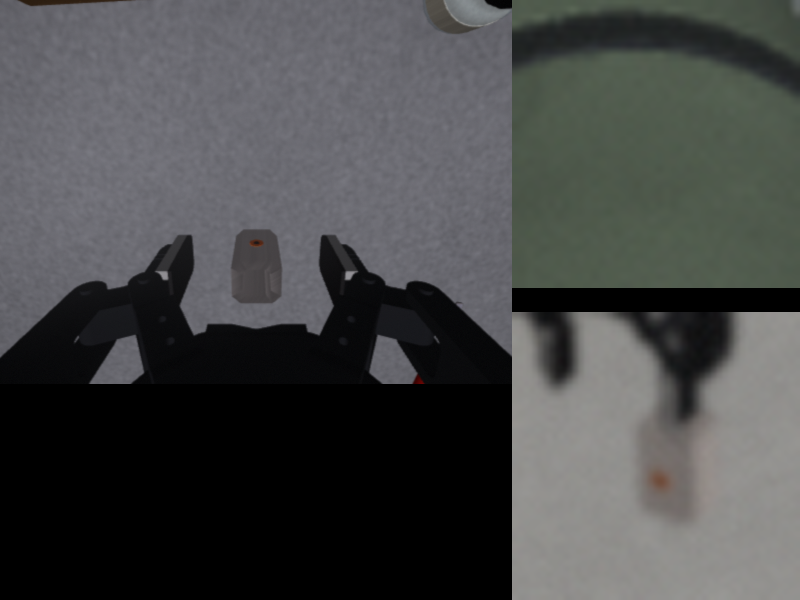

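The side view shows the collar standing on the bench, its screw facing the side camera. Now to the drive.

```bash
cat >> h.py <<'E'
def plan(pos,yaw,n,st=None,up=0):
    "combined turn+shift rows, tool staying vertical; first `up` rows vertical only in shift"
    st=st or arm.read_state(); r=R.from_quat(st['tool_rot']); tgt=yawpose(yaw)
    rv=(r.inv()*tgt).as_rotvec()/n; d=(np.array(pos)-st['ee_pos']); 
    for k in range(n):
        if k<up: s=np.array([0,0,d[2]/up])
        else: s=np.array([d[0]/(n-up),d[1]/(n-up),0 if up else d[2]/n])
        print(np.r_[r.inv().apply(s)/25,np.degrees(rv)/5].round(2).tolist()); r=r*R.from_rotvec(rv)
E
python3 - <<'E'
from h import *
plan([510,-266,180],65,18,up=4)
E
```

```text
[-0.0, 0.0, -0.8, -0.0, 0.0, -0.83]
[-0.0, -0.0, -0.8, -0.0, 0.0, -0.83]
[-0.0, -0.0, -0.8, -0.0, 0.0, -0.83]
[-0.0, -0.0, -0.8, -0.0, 0.0, -0.83]
[-0.8, -0.33, 0.0, -0.0, 0.0, -0.83]
[-0.77, -0.39, 0.0, -0.0, 0.0, -0.83]
[-0.74, -0.44, 0.0, -0.0, 0.0, -0.83]
[-0.71, -0.49, 0.0, -0.0, 0.0, -0.83]
[-0.67, -0.54, 0.0, -0.0, 0.0, -0.83]
[-0.63, -0.59, 0.0, -0.0, 0.0, -0.83]
[-0.59, -0.63, 0.0, -0.0, 0.0, -0.83]
[-0.54, -0.67, 0.0, -0.0, 0.0, -0.83]
[-0.49, -0.71, 0.0, -0.0, 0.0, -0.83]
[-0.44, -0.75, 0.0, -0.0, 0.0, -0.83]
[-0.38, -0.77, 0.0, -0.0, 0.0, -0.83]
[-0.33, -0.8, 0.0, -0.0, 0.0, -0.83]
[-0.27, -0.82, 0.0, -0.0, 0.0, -0.83]
[-0.21, -0.84, 0.0, -0.0, 0.0, -0.83]
```

{"fn": "jog_arm", "kwargs": {"rows": [0, 0, -0.8, 0, 0, -0.83, 70, 0, 0, -0.8, 0, 0, -0.83, 70, 0, 0, -0.8, 0, 0, -0.83, 70, 0, 0, -0.8, 0, 0, -0.83, 70, -0.8, -0.33, 0, 0, 0, -0.83, 70, -0.77, -0.39, 0, 0, 0, -0.83, 70, -0.74, -0.44, 0, 0, 0, -0.83, 70, -0.71, -0.49, 0, 0, 0, -0.83, 70, -0.67, -0.54, 0, 0, 0, -0.83, 70, -0.63, -0.59, 0, 0, 0, -0.83, 70]}}

```text
t: 14.35
ee_pos: [555.6, -99.4, 179.5]
tool_rot: [0.482, 0.876, -0.001, 0.0]
contact_force: [-0.4, 0.5, -0.7]
grip_width: 69.8
finger_force: 0.0
```

{"fn": "jog_arm", "kwargs": {"rows": [-0.59, -0.63, 0, 0, 0, -0.83, 60, -0.54, -0.67, 0, 0, 0, -0.83, 60, -0.49, -0.71, 0, 0, 0, -0.83, 60, -0.44, -0.75, 0, 0, 0, -0.83, 60, -0.38, -0.77, 0, 0, 0, -0.83, 60, -0.33, -0.8, 0, 0, 0, -0.83, 60, -0.27, -0.82, 0, 0, 0, -0.83, 60, -0.21, -0.84, 0, 0, 0, -0.83, 60, 0, 0, 0, 0, 0, 0, 60]}}

```text
t: 15.48
ee_pos: [511.3, -267.5, 179.3]
tool_rot: [0.214, 0.977, -0.001, -0.0]
contact_force: [0.0, 0.3, -0.1]
grip_width: 60.2
finger_force: 0.0
```

```bash
python3 - <<'E'
from h import *
s=arm.read_state(); print(s['t'],s['ee_pos'],s['joints'].round(2),s['grip_width'])
w=snap('wrist'); im=w['image']
cv2.imwrite('pics/s5.png',cv2.resize(im[90:290,156:356],(600,600),interpolation=cv2.INTER_CUBIC)[:,:,::-1])
h=cv2.cvtColor(im,cv2.COLOR_RGB2HSV)
m=cv2.inRange(h,(110,120,50),(130,255,255))
n,l,st,ce=cv2.connectedComponentsWithStats(m)
for i in range(1,n):
    if st[i,4]>15: print(st[i],ce[i])
go([510,-266,180],yawpose(65))
E
```

```text
15.475 [ 511.33372125 -267.45954884  179.25586409] [ 0.76  0.55 -0.55  1.76  0.35  0.93  1.21] 60.19615590448133
turn [-0.01 -0.01  0.07] shift after turn [ 0.07 -0.02 -0.03] shift if before [ 0.07 -0.02 -0.03]
```

View pics/s5.png

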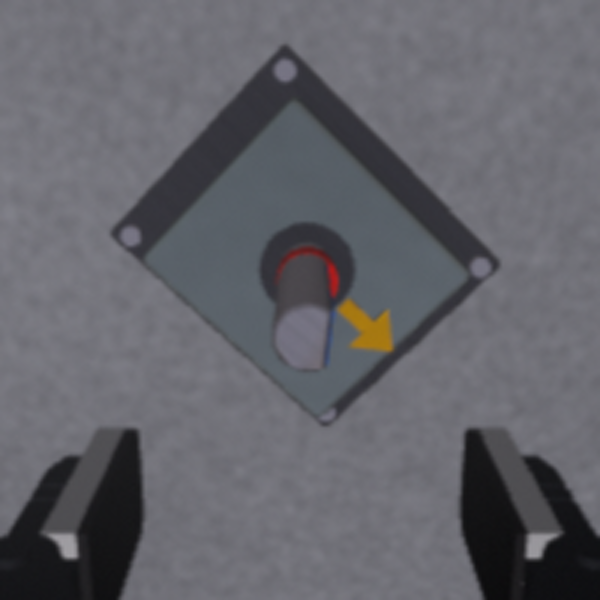

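The wrist view shows the shaft top at about (307,338) in the crop. The flat's edge runs (333,308) to (325,368), so it faces image-right and slightly down. The bolts at (285,70), (130,236), (480,267) and (325,415) give the housing.

```bash
python3 - <<'E'
from h import *
s=arm.read_state(); w=snap('wrist')
g=lambda u,v,z: ray(w,156+u/3,90+v/3,z,s)
P=np.array([g(*p,10)[:2] for p in [(285,70),(130,236),(325,415),(480,267)]]); print(P.round(1),P.mean(0))
an=lambda d: np.degrees(np.arctan2(d[1],d[0]))
print(an(P[3]-P[0]),an(P[2]-P[1]),an(P[1]-P[0])-90,an(P[2]-P[3])-90)
print('arrow',an(g(393,350,40)-g(343,305,40)))
print('top',g(307,338,115)); e=g(333,308,115)-g(325,368,115); print('flat',an(e)-90)
E
```

```text
[[ 446.5 -242.1]
 [ 477.4 -322.8]
 [ 578.  -285.1]
 [ 545.7 -204. ]] [ 511.9113768  -263.47622222]
21.003292238384034 20.52833694076998 -159.00600401346375 -158.2508404967256
arrow 22.45553585973356
top [ 510.25829934 -263.28560458  115.        ]
flat 58.724093451637884
```

```bash
python3 - <<'E'
from h import *
go([511,-264,78],yawpose(58.5))
E
```

```text
turn [-0.   -0.    1.37] shift after turn [0.07 0.04 4.06] shift if before [0.06 0.05 4.06]
```

{"fn": "jog_arm", "kwargs": {"rows": [0.07, 0.04, 0.4, 0, 0, 0.7, 60, 0, 0, 0.8, 0, 0, 0.67, 60, 0, 0, 0.9, 0, 0, 0, 55, 0, 0, 0.9, 0, 0, 0, 50, 0, 0, 0.7, 0, 0, 0, 45, 0, 0, 0.36, 0, 0, 0, 40, 0, 0, 0, 0, 0, 0, 30, 0, 0, 0, 0, 0, 0, 24, 0, 0, 0, 0, 0, 0, 10, 0, 0, 0, 0, 0, 0, 10], "squeeze": 20}}

```text
t: 16.82
ee_pos: [509.7, -266.8, 78.7]
tool_rot: [0.272, 0.962, -0.001, 0.0]
contact_force: [-4.6, -5.9, 5.6]
grip_width: 15.7
finger_force: 24.9
```

{"fn": "jog_arm", "kwargs": {"rows": [0, 0, 0, 0, 0, 0, 10, 0, 0, 0, 0, 0, 0, 10, 0, 0, 0, 0, 0, 0, 10]}}

```text
t: 17.2
ee_pos: [509.7, -266.9, 78.8]
tool_rot: [0.272, 0.962, -0.001, 0.0]
contact_force: [-4.0, -6.1, 6.1]
grip_width: 15.2
finger_force: 24.9
```

The width of 15.5 mm confirms the flat is pinched. Turning it to the arrow.

{"fn": "jog_arm", "kwargs": {"rows": [0, 0, 0, 0, 0, 0.8, 8, 0, 0, 0, 0, 0, 0.8, 8, 0, 0, 0, 0, 0, 0.8, 8, 0, 0, 0, 0, 0, 0.8, 8, 0, 0, 0, 0, 0, 0.8, 8, 0, 0, 0, 0, 0, 0.8, 8, 0, 0, 0, 0, 0, 0.8, 8, 0, 0, 0, 0, 0, 0.8, 8, 0, 0, 0, 0, 0, 0.7, 8, 0, 0, 0, 0, 0, 0.4, 8], "squeeze": 40}}

```text
t: 18.45
ee_pos: [508.9, -266.0, 78.8]
tool_rot: [0.567, 0.823, -0.001, -0.001]
contact_force: [-11.9, -0.4, 12.8]
grip_width: 15.3
finger_force: 39.6
```

{"fn": "jog_arm", "kwargs": {"rows": [0, 0, 0, 0, 0, 0, 8, 0, 0, 0, 0, 0, 0, 8, 0, 0, 0, 0, 0, 0, 8]}}

```text
t: 18.82
ee_pos: [508.9, -266.0, 78.8]
tool_rot: [0.567, 0.824, -0.001, -0.001]
contact_force: [-11.8, -0.5, 12.7]
grip_width: 15.2
finger_force: 39.6
```

```bash
python3 - <<'E'
from h import *
s=arm.read_state(); print(s['t'],s['ee_pos'],s['contact_force'],s['ft_torque'])
go([511,-264,78],yawpose(21))
E
```

```text
18.825 [ 508.85948374 -266.02553079   78.76932465] [-11.79514978  -0.48855682  12.71883124] [-0.14461256  2.28299885 -0.04441154]
turn [-0.02  0.   -0.01] shift after turn [0.04 0.11 0.03] shift if before [0.05 0.11 0.03]
```

```bash
python3 - <<'E'
from h import *
s=arm.read_state(); s['ee_pos'][2]+=84
plan([580,-32,162.8],-9.3,11,s)
E
```

```text
[0.7, 0.55, -0.0, -0.0, 0.0, 0.55]
[0.73, 0.51, -0.0, -0.0, 0.0, 0.55]
[0.75, 0.48, -0.0, -0.0, 0.0, 0.55]
[0.77, 0.44, -0.0, -0.0, 0.0, 0.55]
[0.79, 0.4, -0.0, -0.0, 0.0, 0.55]
[0.81, 0.36, -0.0, -0.0, 0.0, 0.55]
[0.83, 0.32, -0.0, -0.0, 0.0, 0.55]
[0.84, 0.28, -0.0, -0.0, 0.0, 0.55]
[0.86, 0.24, -0.0, -0.0, 0.0, 0.55]
[0.87, 0.2, -0.0, -0.0, 0.0, 0.55]
[0.87, 0.16, -0.0, -0.0, 0.0, 0.55]
```

{"fn": "jog_arm", "kwargs": {"rows": [0, 0, 0, 0, 0, 0, 30, 0, 0, 0, 0, 0, 0, 35, 0, 0, 0, 0, 0, 0, 40, 0, 0, -0.8, 0, 0, 0, 45, 0, 0, -0.9, 0, 0, 0, 60, 0, 0, -0.9, 0, 0, 0, 70, 0, 0, -0.76, 0, 0, 0, 70]}}

```text
t: 19.7
ee_pos: [510.3, -265.3, 162.9]
tool_rot: [0.566, 0.824, 0.0, 0.0]
contact_force: [0.3, 0.2, -0.1]
grip_width: 69.7
finger_force: 0.0
```

{"fn": "jog_arm", "kwargs": {"rows": [0.7, 0.55, 0, 0, 0, 0.55, 75, 0.73, 0.51, 0, 0, 0, 0.55, 75, 0.75, 0.48, 0, 0, 0, 0.55, 75, 0.77, 0.44, 0, 0, 0, 0.55, 75, 0.79, 0.4, 0, 0, 0, 0.55, 75, 0.81, 0.36, 0, 0, 0, 0.55, 75, 0.83, 0.32, 0, 0, 0, 0.55, 75, 0.84, 0.28, 0, 0, 0, 0.55, 75, 0.86, 0.24, 0, 0, 0, 0.55, 75]}}

```text
t: 20.82
ee_pos: [568.2, -73.1, 162.0]
tool_rot: [0.73, 0.683, 0.0, -0.0]
contact_force: [0.3, -0.2, 0.1]
grip_width: 75.5
finger_force: 0.0
```

{"fn": "jog_arm", "kwargs": {"rows": [0.87, 0.2, 0, 0, 0, 0.55, 75, 0.87, 0.16, 0, 0, 0, 0.55, 75, 0, 0, 0, 0, 0, 0, 75]}}

```text
t: 21.2
ee_pos: [581.2, -29.5, 162.0]
tool_rot: [0.761, 0.649, 0.0, -0.0]
contact_force: [-0.2, -1.0, -0.0]
grip_width: 75.2
finger_force: 0.0
```

```bash
python3 - <<'E'
from h import *
s=arm.read_state(); print(s['t'],s['ee_pos'],s['joints'].round(2),s['contact_force'])
w=snap('wrist'); im=w['image']
cv2.imwrite('pics/s6.png',cv2.resize(im[110:290,176:336],(533,600),interpolation=cv2.INTER_CUBIC)[:,:,::-1])
go([580,-32,160],yawpose(-9.3))
E
```

```text
21.2 [581.18591882 -29.49669795 161.95700576] [ 0.1   0.54 -0.21  1.77  0.14  0.84 -0.34] [-0.24025673 -1.03490866 -0.02747799]
turn [-0.    0.    0.03] shift after turn [-0.05 -0.03  0.08] shift if before [-0.05 -0.03  0.08]
```

View pics/s6.png

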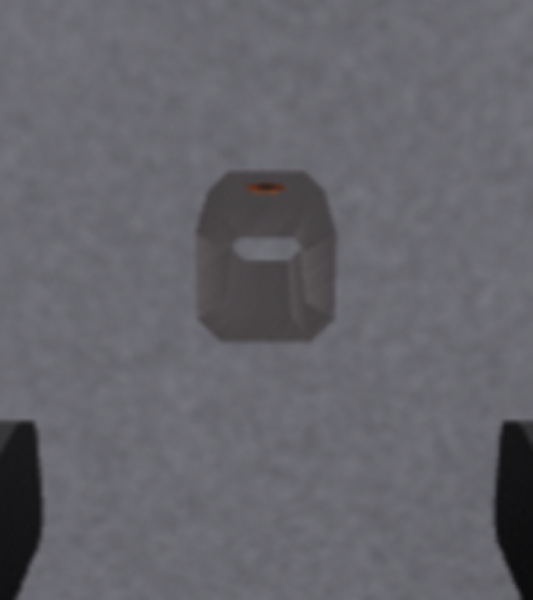

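Wrist crop: the collar stands squarely with the screw at (265,188), facing image-up, and its top octagon spans x 195–337 and y about 210–342.

```bash
python3 - <<'E'
from h import *
s=arm.read_state(); w=snap('wrist')
g=lambda u,v,z: ray(w,176+u/3.3333,110+v/3.3333,z,s)
xh=np.array([np.cos(np.radians(80.7)),np.sin(np.radians(80.7)),0])
print('screw->mid',g(265,188,28)-20*xh,'bottom edge->mid',g(266,342,56)+20*xh,'foot',g(266,172,0)-20*xh,'top',g(266,276,56))
go([580,-32,41],yawpose(-9.3))
E
```

```text
screw->mid [579.78540391 -32.90393801  28.        ] bottom edge->mid [580.21740799 -32.83090118  56.        ] foot [580.02444069 -33.2625359    0.        ] top [580.19663728 -32.67238627  56.        ]
turn [-0.    0.    0.02] shift after turn [-0.01 -0.03  4.84] shift if before [-0.01 -0.03  4.84]
```

{"fn": "jog_arm", "kwargs": {"rows": [-0.05, -0.03, 0.6, 0, 0, 0, 72, 0, 0, 0.9, 0, 0, 0, 70, 0, 0, 1, 0, 0, 0, 70, 0, 0, 1, 0, 0, 0, 70, 0, 0, 1, 0, 0, 0, 65, 0, 0, 0.8, 0, 0, 0, 60, 0, 0, 0.5, 0, 0, 0, 55, 0, 0, 0.1, 0, 0, 0, 50, 0, 0, 0, 0, 0, 0, 45, 0, 0, 0, 0, 0, 0, 30]}}

```text
t: 22.55
ee_pos: [580.4, -32.5, 15.2]
tool_rot: [0.762, 0.648, 0.0, 0.0]
contact_force: [-0.6, -0.1, -2.2]
grip_width: 39.5
finger_force: 40.5
```

{"fn": "jog_arm", "kwargs": {"rows": [0, 0, 0, 0, 0, 0, 30, 0, 0, 0, 0, 0, 0, 30, 0, 0, 0, 0, 0, 0, 30], "squeeze": 60}}

```text
t: 22.92
ee_pos: [580.4, -32.5, 15.2]
tool_rot: [0.762, 0.648, 0.0, 0.0]
contact_force: [-1.0, -0.3, 6.7]
grip_width: 39.1
finger_force: 62.3
```

```bash
python3 - <<'E'
from h import *
s=arm.read_state(); print(s['t'],s['ee_pos'],s['grip_width'],s['finger_force'],s['contact_force'])
dz=s['ee_pos'][2]-28; mid=np.array([580,-32.9]); 
ty=yawpose(-9.3); off=ty.inv().apply(np.r_[mid-s['ee_pos'][:2],0])
off[1]=0 # centred by grip
t=yawpose(-69); axis=np.array([510.7,-265.2])
print('off',off, 'tcp at insertion',axis-t.apply(off)[:2],'dz',dz)
s['ee_pos'][2]=145+dz   # mid at 145+... rim 117+
s['ee_pos'][2]+=10
plan([*(axis-t.apply(off)[:2]),155+dz],-69,14,s)
E
```

```text
22.925 [580.35337149 -32.48014756  15.20794606] 39.104024461087654 62.296178340911865 [-1.00433146 -0.31085778  6.65103463]
off [-0.47143997  0.          0.        ] tcp at insertion [ 511.14012712 -265.03105103] dz -12.792053942535984
[-0.69, -0.09, -0.0, 0.0, -0.0, 0.85]
[-0.69, -0.04, -0.0, 0.0, -0.0, 0.85]
[-0.69, 0.01, -0.0, 0.0, -0.0, 0.85]
[-0.69, 0.07, -0.0, 0.0, -0.0, 0.85]
[-0.68, 0.12, -0.0, 0.0, -0.0, 0.85]
[-0.67, 0.17, -0.0, 0.0, -0.0, 0.85]
[-0.66, 0.22, -0.0, 0.0, -0.0, 0.85]
[-0.64, 0.27, -0.0, 0.0, -0.0, 0.85]
[-0.62, 0.31, 0.0, 0.0, -0.0, 0.85]
[-0.59, 0.36, 0.0, 0.0, -0.0, 0.85]
[-0.57, 0.4, 0.0, 0.0, -0.0, 0.85]
[-0.53, 0.44, 0.0, 0.0, -0.0, 0.85]
[-0.5, 0.48, 0.0, 0.0, -0.0, 0.85]
[-0.46, 0.52, 0.0, 0.0, -0.0, 0.85]
```

{"fn": "jog_arm", "kwargs": {"rows": [0, 0, -0.3, 0, 0, 0, 30, 0, 0, -0.78, 0, 0, 0, 30, 0, 0, -1, 0, 0, 0, 30, 0, 0, -1, 0, 0, 0, 30, 0, 0, -1, 0, 0, 0, 30, 0, 0, -1, 0, 0, 0, 30]}}

```text
t: 23.68
ee_pos: [579.9, -32.5, 143.8]
tool_rot: [0.762, 0.648, 0.0, 0.0]
contact_force: [-0.4, 0.2, -0.9]
grip_width: 39.3
finger_force: 61.7
```

{"fn": "jog_arm", "kwargs": {"rows": [-0.69, -0.09, 0, 0, 0, 0.85, 30, -0.69, -0.04, 0, 0, 0, 0.85, 30, -0.69, 0.01, 0, 0, 0, 0.85, 30, -0.69, 0.07, 0, 0, 0, 0.85, 30, -0.68, 0.12, 0, 0, 0, 0.85, 30, -0.67, 0.17, 0, 0, 0, 0.85, 30, -0.66, 0.22, 0, 0, 0, 0.85, 30, -0.64, 0.27, 0, 0, 0, 0.85, 30, -0.62, 0.31, 0, 0, 0, 0.85, 30, -0.59, 0.36, 0, 0, 0, 0.85, 30]}}

```text
t: 24.92
ee_pos: [530.6, -199.6, 141.5]
tool_rot: [0.946, 0.325, 0.0, -0.0]
contact_force: [-0.4, 0.2, -0.6]
grip_width: 39.5
finger_force: 61.6
```

{"fn": "jog_arm", "kwargs": {"rows": [-0.57, 0.4, 0, 0, 0, 0.85, 30, -0.53, 0.44, 0, 0, 0, 0.85, 30, -0.5, 0.48, 0, 0, 0, 0.85, 30, -0.46, 0.52, 0, 0, 0, 0.85, 30, 0, 0, 0, 0, 0, 0, 30]}}

```text
t: 25.55
ee_pos: [510.9, -266.6, 141.4]
tool_rot: [0.983, 0.183, -0.0, 0.0]
contact_force: [-0.3, 0.7, -1.7]
grip_width: 39.4
finger_force: 61.6
```

```bash
python3 - <<'E'
from h import *
arm.read_state(); w=snap('wrist'); s=arm.read_state(); print(s['t'],s['ee_pos'],s['grip_width'])
go([511.1,-265.0,135],yawpose(-69),s)
cv2.imwrite('pics/s7.png',cv2.resize(w['image'][90:330,136:376],(600,600),interpolation=cv2.INTER_CUBIC)[:,:,::-1])
E
```

```text
25.6 [ 511.2909643  -265.43875793  141.37878602] 39.54397980779864
turn [-0.    0.    0.04] shift after turn [-0.   -0.02  0.26] shift if before [-0.   -0.02  0.26]
```

View pics/s7.png

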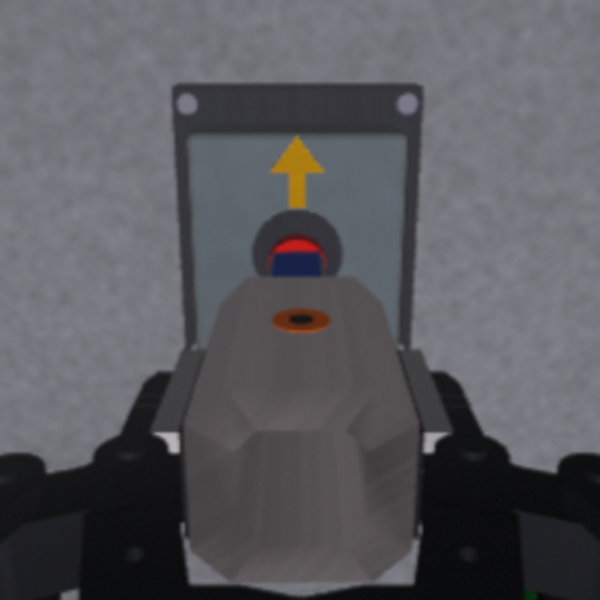

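View: the flat (blue) faces along the arrow, and the collar's screw at (300,320) is lined up with it. Lowering.

{"fn": "jog_arm", "kwargs": {"rows": [0, -0.02, 0.2, 0, 0, 0, 30, 0, 0, 0.2, 0, 0, 0, 30, 0, 0, 0.2, 0, 0, 0, 30, 0, 0, 0.2, 0, 0, 0, 30]}}

```text
t: 26.1
ee_pos: [511.0, -264.6, 121.0]
tool_rot: [0.983, 0.185, -0.0, -0.0]
contact_force: [-1.7, -0.8, -0.7]
grip_width: 39.5
finger_force: 61.7
```

{"fn": "jog_arm", "kwargs": {"rows": [0, 0, 0.2, 0, 0, 0, 30, 0, 0, 0.2, 0, 0, 0, 30, 0, 0, 0.2, 0, 0, 0, 30, 0, 0, 0.2, 0, 0, 0, 30]}}

```text
t: 26.6
ee_pos: [511.1, -264.7, 101.1]
tool_rot: [0.983, 0.184, -0.0, -0.0]
contact_force: [-3.8, -1.3, 0.9]
grip_width: 39.7
finger_force: 61.7
```

{"fn": "jog_arm", "kwargs": {"rows": [-0.03, 0, 0.2, 0, 0, 0, 30, 0, 0, 0.3, 0, 0, 0, 30, 0, 0, 0.3, 0, 0, 0, 30, 0, 0, 0.3, 0, 0, 0, 30, 0, 0, 0.2, 0, 0, 0, 30, 0, 0, 0, 0, 0, 0, 30]}}

```text
t: 27.35
ee_pos: [510.4, -264.8, 68.6]
tool_rot: [0.983, 0.184, -0.0, -0.0]
contact_force: [0.4, 0.1, -0.5]
grip_width: 39.2
finger_force: 61.7
```

{"fn": "jog_arm", "kwargs": {"rows": [-0.03, 0, 0.05, 0, 0, 0, 30, -0.03, 0, 0, 0, 0, 0, 30, 0, 0, 0, 0, 0, 0, 30]}}

```text
t: 27.72
ee_pos: [509.2, -265.5, 67.9]
tool_rot: [0.983, 0.184, 0.0, 0.0]
contact_force: [-0.1, -0.9, -1.7]
grip_width: 39.4
finger_force: 61.7
```

{"fn": "jog_arm", "kwargs": {"rows": [-0.03, 0, 0.02, 0, 0, 0, 30, -0.02, 0, 0, 0, 0, 0, 30, 0, 0, 0, 0, 0, 0, 30]}}

```text
t: 28.1
ee_pos: [508.1, -265.9, 67.2]
tool_rot: [0.983, 0.184, 0.0, 0.0]
contact_force: [0.8, -0.9, -2.0]
grip_width: 39.2
finger_force: 61.7
```

{"fn": "jog_arm", "kwargs": {"rows": [-0.02, 0, 0, 0, 0, 0, 30, -0.02, 0, 0, 0, 0, 0, 30, 0, 0, 0, 0, 0, 0, 30]}}

```text
t: 28.48
ee_pos: [507.9, -265.9, 67.3]
tool_rot: [0.983, 0.185, 0.001, 0.0]
contact_force: [7.0, 2.9, -5.4]
grip_width: 39.2
finger_force: 61.4
```

```bash
python3 - <<'E'
from h import *
s=arm.read_state(); w=snap('wrist'); print(s['contact_force'],s['ft_torque'],s['grip_width'])
for o in orange(w,s,80):
    d=o[2][:2]-[509.7,-265.6]; a=np.radians(21); print(o,'in drive',d@[np.cos(a),np.sin(a)],d@[-np.sin(a),np.cos(a)])
E
```

```text
[ 7.04926394  2.91892849 -5.44543742] [ 0.3865044  -1.27421865  0.00197257] 39.22029472450603
```

```bash
sed -i 's/(5,150,120)/(4,130,60)/' h.py; python3 - <<'E'
from h import *
s=arm.read_state(); w=snap('wrist'); print(s['t'],s['contact_force'],s['finger_force'])
for o in orange(w,s,80):
    d=o[2][:2]-[509.7,-265.6]; a=np.radians(21); print(o,'in drive',d@[np.cos(a),np.sin(a)],d@[-np.sin(a),np.cos(a)])
E
```

```text
28.525 [ 6.36692884  2.94053397 -5.21932385] 61.37025475502014
([252, 176, 10, 19, 44], array([256.5, 186.2]), array([ 543.3, -251.9,   80. ])) in drive 36.27794323907657 0.7488887382896028
([245, 213, 23, 10, 145], array([256., 218.]), array([ 527.5, -257.8,   80. ])) in drive 19.41300159810355 0.9029778247718356
```

Screw at (+19.4, +0.9) mm in the drive frame, with the nose pressing at about 7 N. Handing in.

```bash
python3 -c "
from workcell import arm; print(arm.close_job()); s=arm.read_state(); print(s['t'],s['contact_force'],s['finger_force'])"
```

```text
the job is handed in; nothing more can be done
None
the job is handed in; nothing more can be done
```

The job is handed in, with no verdict returned: the collar hangs gripped at about 61 N over the shaft, centre about 80 mm above the bench (rim at the red band). Its screw is within about 1 mm of the arrow's line, and about 7 N of pressure shows the nose bearing on the flat, which faces the arrow.

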